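# Find the label-press platen with the tired spring and push its tag down

## Task

One of the three cushioned platens of the label press has a tired spring. Working from the robot's left to its right, press each red pad in turn about a centimetre down with the fingertips, without forcing it, to feel which is the softest; then push the green tag on that platen fully down. Nothing is to be lifted or pulled up: leave the other two tags up and the block, spool and tin where they are.

Things in the scene. Friction and masses are not known exactly. Their poses are not given: they have to be found in the camera images.
- unit_a: one of three look-alike cushioned platens of a label-transfer press, bolted down (it cannot move): grey cast base 165 x 100 x 14 mm, carrying a spring-mounted pad and, on its front side (own -x), an aluminium tag holder whose top is 76 mm above the table. Origin: on the table top, under the pad's centre; z up, own -x points from the pad to the tag, pad edges lie along own x and y
- pad_a_top (a point): centre of the top face of this unit's pad: brick-red silicone, 90 x 80 mm (own x, y), 8 mm thick, on a 96 x 86 mm aluminium plate over a coil spring; top face 78 mm above the table at rest; moves straight down with the pad, and springs back up when let go
- pad_a (a joint): how far this pad is pressed down, m: 0 at rest (a tired spring has settled 0.2 mm, too little to see), 0.016 hard on its stop. Two of the three pads need about 12 to 15 N to go 10 mm down; the tired one, which may be any of them, less than half of that
- tag_a_top (a point): centre of the top of this unit's tag: a green plastic plate 30 mm wide and 4 mm thick standing in the holder, with a flat thumb tab 40 (own y) x 22 (own x) x 7 mm on top. It lies 85 mm from the pad's centre along the unit's own -x; 101 to 104 mm above the table at the start (up), 84 mm when fully down
- tag_a (a joint): how far this tag is pushed down, m: 0 to 0.003 at the start, 0.020 fully down, against a stop (the tab then all but sits on its holder). It slides with about 2.5 N of friction and stays where it is left; it can also be pulled up (negative), which is wrong
- unit_b: one of three look-alike cushioned platens of a label-transfer press, bolted down (it cannot move): grey cast base 165 x 100 x 14 mm, carrying a spring-mounted pad and, on its front side (own -x), an aluminium tag holder whose top is 76 mm above the table. Origin: on the table top, under the pad's centre; z up, own -x points from the pad to the tag, pad edges lie along own x and y
- pad_b_top (a point): centre of the top face of this unit's pad: brick-red silicone, 90 x 80 mm (own x, y), 8 mm thick, on a 96 x 86 mm aluminium plate over a coil spring; top face 78 mm above the table at rest; moves straight down with the pad, and springs back up when let go
- pad_b (a joint): how far this pad is pressed down, m: 0 at rest (a tired spring has settled 0.2 mm, too little to see), 0.016 hard on its stop. Two of the three pads need about 12 to 15 N to go 10 mm down; the tired one, which may be any of them, less than half of that
- tag_b_top (a point): centre of the top of this unit's tag: a green plastic plate 30 mm wide and 4 mm thick standing in the holder, with a flat thumb tab 40 (own y) x 22 (own x) x 7 mm on top. It lies 85 mm from the pad's centre along the unit's own -x; 101 to 104 mm above the table at the start (up), 84 mm when fully down
- tag_b (a joint): how far this tag is pushed down, m: 0 to 0.003 at the start, 0.020 fully down, against a stop (the tab then all but sits on its holder). It slides with about 2.5 N of friction and stays where it is left; it can also be pulled up (negative), which is wrong
- unit_c: one of three look-alike cushioned platens of a label-transfer press, bolted down (it cannot move): grey cast base 165 x 100 x 14 mm, carrying a spring-mounted pad and, on its front side (own -x), an aluminium tag holder whose top is 76 mm above the table. Origin: on the table top, under the pad's centre; z up, own -x points from the pad to the tag, pad edges lie along own x and y
- pad_c_top (a point): centre of the top face of this unit's pad: brick-red silicone, 90 x 80 mm (own x, y), 8 mm thick, on a 96 x 86 mm aluminium plate over a coil spring; top face 78 mm above the table at rest; moves straight down with the pad, and springs back up when let go
- pad_c (a joint): how far this pad is pressed down, m: 0 at rest (a tired spring has settled 0.2 mm, too little to see), 0.016 hard on its stop. Two of the three pads need about 12 to 15 N to go 10 mm down; the tired one, which may be any of them, less than half of that
- tag_c_top (a point): centre of the top of this unit's tag: a green plastic plate 30 mm wide and 4 mm thick standing in the holder, with a flat thumb tab 40 (own y) x 22 (own x) x 7 mm on top. It lies 85 mm from the pad's centre along the unit's own -x; 101 to 104 mm above the table at the start (up), 84 mm when fully down
- tag_c (a joint): how far this tag is pushed down, m: 0 to 0.003 at the start, 0.020 fully down, against a stop (the tab then all but sits on its holder). It slides with about 2.5 N of friction and stays where it is left; it can also be pulled up (negative), which is wrong
- wood_block_mid (a point): centre of a loose beech block 70 x 55 x 45 mm lying on the table left of the units; leave alone
- thread_spool_mid (a point): centre of a loose, upright lime-green thread spool, 54 mm across, 72 mm high, right of the units; leave alone
- pin_tin_mid (a point): centre of a loose round pin tin with blue lid, 72 mm across, 22 mm high, on the far side of the units; leave alone
Not all that is in view belongs to the job. What is shaped like the unit_b but purple or yellow is not meant.

How it is judged:
On the way, in this order (a step that is already met when the one before it is completed fails the run):
1. the pad on the robot's left is pressed at least 6 mm down (((value of joint pad_a above 0.006 m and world y of unit_a above 0.11 m) or (value of joint pad_b above 0.006 m and world y of unit_b above 0.11 m) or (value of joint pad_c above 0.006 m and world y of unit_c above 0.11 m))), for 0.1 s.
2. then the middle pad is pressed at least 6 mm down (((value of joint pad_a above 0.006 m and world y of unit_a between -0.11 and 0.11 m) or (value of joint pad_b above 0.006 m and world y of unit_b between -0.11 and 0.11 m) or (value of joint pad_c above 0.006 m and world y of unit_c between -0.11 and 0.11 m))), for 0.1 s.
3. then the pad on the robot's right is pressed at least 6 mm down (((value of joint pad_a above 0.006 m and world y of unit_a below -0.11 m) or (value of joint pad_b above 0.006 m and world y of unit_b below -0.11 m) or (value of joint pad_c above 0.006 m and world y of unit_c below -0.11 m))), for 0.1 s.
4. then the tag of the softest platen is pushed fully down (at least 17 of its 20 mm) (((value of joint tag_a above 0.017 m and value of joint pad_a above 8e-05 m) or (value of joint tag_b above 0.017 m and value of joint pad_b above 8e-05 m) or (value of joint tag_c above 0.017 m and value of joint pad_c above 8e-05 m))), for 0.2 s.
At the end, for the whole second after the job is handed in: The softest platen's tag is at least 17 mm down (of 20), the other two tags are less than 8 mm down, all three pads have sprung back up (within 3 mm), and the block, spool and tin lie within 20 mm of where they were (((value of joint tag_a above 0.017 m and value of joint pad_a above 8e-05 m and value of joint each of tag_b, tag_c below 0.008 m) or (value of joint tag_b above 0.017 m and value of joint pad_b above 8e-05 m and value of joint each of tag_a, tag_c below 0.008 m) or (value of joint tag_c above 0.017 m and value of joint pad_c above 8e-05 m and value of joint each of tag_a, tag_b below 0.008 m)) and value of joint each of pad_a, pad_b, pad_c below 0.003 m and distance of each of wood_block_mid, thread_spool_mid, pin_tin_mid from where it was at the start of the episode below 0.02 m); the robot touches nothing.
It fails at once if a second tag is pushed down (8 mm or more) (value of joint each of tag_a, tag_b above 0.008 m or value of joint each of tag_b, tag_c above 0.008 m or value of joint each of tag_a, tag_c above 0.008 m).
It fails at once if a tag is pulled up (more than 5 mm) (value of joint any of tag_a, tag_b, tag_c below -0.005 m).
It fails at once if a platen is forced (more than 60 N) (contact force between any of the arm, the fingers and unit_a above 60 N or contact force between any of the arm, the fingers and unit_b above 60 N or contact force between any of the arm, the fingers and unit_c above 60 N).
It fails at once if the block, spool or tin is lifted, knocked over or shifted (20 mm or more) (distance of any of wood_block_mid, thread_spool_mid, pin_tin_mid from where it was at the start of the episode above 0.02 m or angle between any of wood_block_mid, thread_spool_mid, pin_tin_mid's own z axis and vertical above 0.3 rad).
It also fails if it takes over 58 s, if anything falls off the work surface, if the arm or the gripper's body presses on something with over 40 N, if the wrist force passes 120 N, or if a joint passes its speed limit or range.

## Robot

A 6-joint arm with a two-finger parallel gripper is mounted at the origin on the work surface. World frame = base frame: x ahead of the robot, y to its left, z up, the work surface at z = 0. Lengths are in m, angles in rad, forces in N, time in s.
With the tool pointing down it reaches from about 0.35 to 0.85 m from the base axis. Payload 8.1 kg.
Tool frame: the origin (TCP) lies at the very end of the fingers, on their centre line; the grasp point (between the pads) lies 19 mm behind it (grasp_offset is the distance from the TCP to the grasp point, in m); z points along the fingers, y is the direction in which the jaws open and shut (so a half turn about z gives the same grasp; the last joint's range is limited). The gripper opens to 93 mm and grips with 3 to 60 N. Pads are 15 mm wide; open, the fingers measure 128 mm over their backs; the gripper's body (75 mm by 188 mm) begins 65 mm behind the grasp point.
Start: joints at [-1.271, 0.13, 1.488, -0, 1.523, -0.085], TCP at [0.225, -0.556, 0.186] pointing down, gripper open.
Joint ranges: [-2.96, 2.96], [-0.89, 2.26], [0.02, 2.5], [-1.34, 4.48], [0, 2.73], [-2.66, 2.66]. Speed limits (rad/s): [2.39, 2.39, 2.79, 3.14, 3.14, 3.14].

## Interface

Orientations are given as a rotation vector (axis times angle).
In Python, from plant import read_state, read_camera, close_job, search_frame, masks_of, grasp_offset gives the robot as it stands.
- The arm moves only by the tool drive_tool, never from a script. Its argument "plan" is a list of rows, each an object with "claw": the closure, from 0 (fully open) to 1 (shut); "linear": the shift along the tool's x, y, z in cm, a list of three; "angular": the turn, a rotation vector about the tool's x, y, z in degrees, a list of three. In form: [{"claw": claw, "linear": [tx, ty, tz], "angular": [ax, ay, az]}, ...]. A call has 1 to 12 rows; each row shifts and turns the commanded pose from where the row before left it, along the tool's axes as they then stand; what a row does not reach is not made up. A row lasts 1/8 s, in which the tool goes at most 62.5 mm and 10.7 degrees, less where a joint would pass 70% of its speed; a pose out of reach is approached as far as the arm can. A call is refused whole if a number of a shift passes 6.25 or a number of a turn 10.7, either way. A call with a gripper value outside its range is refused whole. The fingers move at their own pace and stop on an object; "newtons" is the grip in N (left out, the last holds). Time passes only in rows, so rows that do not move let the fingers close. It gives the time, the measured TCP pose, the force and the opening at its end, in the units of the state.
- read_state(): the state, without advancing time (a new reading comes with each control period).
- read_camera(name): name is "scene" or "top" or "wrist"; returns a dict with "pixels" (480x640x3 uint8, red, green, blue), "K" (3x3 intrinsics, pixels), "xyz" and "attitude" of the camera in the world. Camera axes: x right, y up, looking along -z (the intrinsics and any distortion apply to the point x, -y, -z); pixel columns grow to the right and rows downward; lengths in m; the calibration is good to about 2 mm. The wrist camera is an equidistant fisheye: a pixel r from the principal point sees the ray r / f radians off the axis. A picture is of the moment at which its call begins. There is no depth.
- close_job(): hands the job in, once; it reports no verdict.
Trained networks look in a picture, given as the dict that the camera call returned (one of the last four; its "shot" number tells which), for a name from the list of things; names that differ only in an ending like _2 or _b are one class to them, and where a whole thing is asked for, a point or a joint stands for the part that bears it (a point fixed in the world has none). Each returns a list of dicts, best first, with "p" (0 to 1); they miss things now and then, are a little off and sometimes report something else, mostly with a low value. They report only what shows in the picture. A call takes as long as a camera call. They do not tell look-alikes from the thing itself.
- search_frame(picture, label): "at" ([x, y, z] in m, in world coordinates, good to about 4 mm: the middle of the surface that is visible of it).
- masks_of(picture, label): "mask" (480x640 bool, what is visible of it).
The state is a dict: "t": time; "q": joint angles; "dq": joint speeds; "joint_torque": joint torques, N m; "tool_pos": TCP position; "orientation": TCP orientation; "force": force on the tool from outside, world axes, zero at the start; "wrist_torque": the same for the moment, N m; "opening": finger opening in m.
Only numpy, scipy, OpenCV 4.12 (cv2) and the standard library are available. Lean on these libraries where they do the work, as an engineer would, in place of code of your own. Each camera call takes 0.05 s, during which the arm holds its last target.

## Working session

There is one attempt and no reset: what is moved stays moved. The work goes in short steps, Python scripts to look and compute and a tool call to move; the robot and the scene stay as the last step left them, time stands still between calls to the robot, and variables do not carry over. Pictures are saved under pics/ and viewed, and the job is handed in when it is done.

Besides the shell and the picture viewer there is one more tool, called after ">>>" as name(argument=value, ...), one argument or row to a line, values as JSON. drive_tool: Moves the arm, as the interface text tells. Its arguments: {"type":"object","properties":{"plan":{"type":"array"},"newtons":{"type":"number"}},"required":["plan"]}

```bash
mkdir -p pics; ls
python3 - <<'E'
from plant import *
import cv2,numpy as np
print(read_state())
for n in ("scene","top"):
    p=read_camera(n); cv2.imwrite(f"pics/{n}0.png",p["pixels"][:,:,::-1])
    print(n,p["xyz"],p["attitude"],p["K"])
    for l in ("unit_b","pad_b_top","tag_b_top","wood_block_mid","thread_spool_mid","pin_tin_mid"):
        print(l,[(np.round(d["at"],3).tolist(),round(d["p"],2)) for d in search_frame(p,l)])
E
```

```text
pics
{'t': 0.0, 'q': array([-1.27142297e+00,  1.31130071e-01,  1.48929702e+00,  1.61402814e-05,
        1.52300867e+00, -8.53672459e-02]), 'dq': array([0.00024476, 0.00020074, 0.00050542, 0.0003686 , 0.00048665,
       0.0001423 ]), 'joint_torque': array([ 1.19094555e-03, -5.59846365e+01, -4.91756165e+01,  7.69971055e-02,
        3.55156465e-02, -1.63637287e-04]), 'tool_pos': array([ 0.225047  , -0.55550593,  0.18539635]), 'orientation': array([-3.08184206e+00, -6.00276663e-01,  2.83853684e-04]), 'force': array([ 0.4034502 ,  0.38514445, -0.03308303]), 'wrist_torque': array([-0.0191923 , -0.01669508,  0.02967205]), 'opening': 0.09255444606109901}
scene [1.15635959 0.6171816  1.13688887] [0.30667703 0.8141859  2.24936394] [[566.18118999   0.         311.58292039]
 [  0.         566.18118999 238.32199018]
 [  0.           0.           1.        ]]
unit_b [([0.563, 0.214, 0.072], 0.93), ([0.348, 0.22, 0.069], 0.85), ([0.336, -0.137, 0.061], 0.83), ([0.573, 0.033, 0.065], 0.7), ([0.538, -0.224, 0.057], 0.63), ([0.571, 0.208, 0.077], 0.53)]
pad_b_top [([0.582, 0.032, 0.074], 0.9), ([0.342
[... 344 characters left out ...]
1657637  -0.14412942 -1.59268163] [[604.60875706   0.         318.14193435]
 [  0.         604.60875706 246.52343735]
 [  0.           0.           1.        ]]
unit_b [([0.538, 0.019, 0.075], 0.97), ([0.529, 0.2, 0.078], 0.83), ([0.32, 0.198, 0.077], 0.81), ([0.308, -0.143, 0.078], 0.72)]
pad_b_top [([0.342, 0.208, 0.078], 0.65), ([0.325, -0.148, 0.077], 0.65), ([0.565, 0.02, 0.08], 0.58)]
tag_b_top [([0.246, -0.161, 0.1], 0.78), ([0.487, 0.016, 0.104], 0.68), ([0.256, 0.201, 0.11], 0.53)]
wood_block_mid [([0.487, 0.426, 0.043], 0.92)]
thread_spool_mid [([0.559, -0.443, 0.072], 0.55)]
pin_tin_mid [([0.783, -0.117, 0.024], 0.98), ([0.555, 0.194, 0.079], 0.46), ([0.453, -0.244, 0.105], 0.23)]
```

View pics/scene0.png

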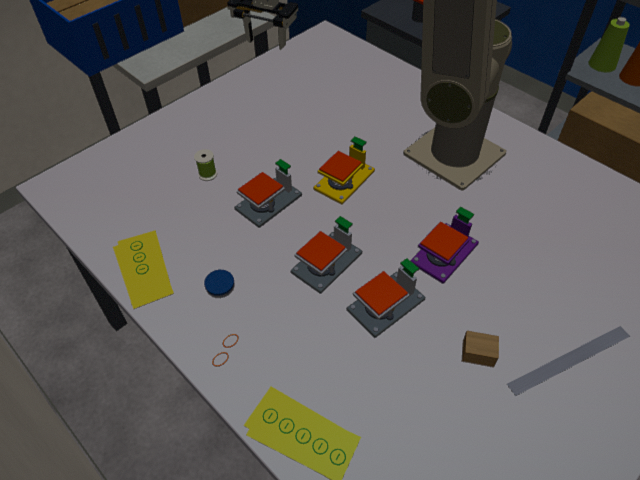

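View pics/top0.png

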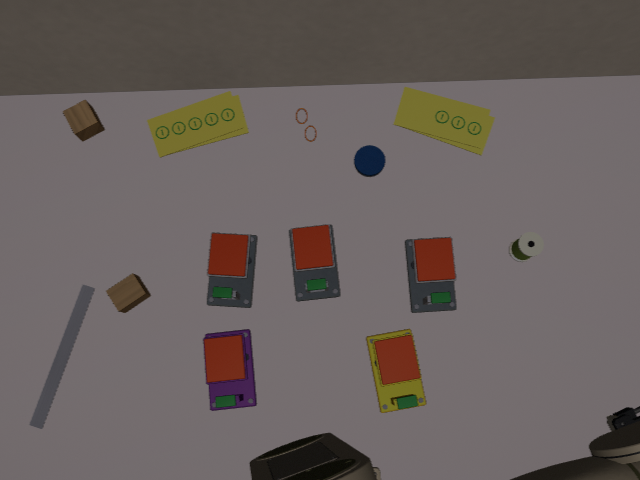

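The scene view and the top view both show three grey units. Their pads in the top view are at about (229,255), (313,248) and (435,260); the purple and yellow ones are decoys. I'll work out exact positions from the colours.

```bash
cat > h.py <<'E'
from plant import *
import cv2,numpy as np
from scipy.spatial.transform import Rotation as R
def ray(p,uv,z):
    K=p["K"];d=np.array([(uv[0]-K[0,2])/K[0,0],-(uv[1]-K[1,2])/K[1,1],-1.])
    d=R.from_rotvec(p["attitude"]).apply(d);c=np.array(p["xyz"]);return c+d*(z-c[2])/d[2]
def blobs(p,col):
    hsv=cv2.cvtColor(p["pixels"],cv2.COLOR_RGB2HSV)
    if col=="red": m=cv2.inRange(hsv,(0,150,90),(10,255,255))|cv2.inRange(hsv,(172,150,90),(180,255,255))
    else: m=cv2.inRange(hsv,(50,120,50),(85,255,255))
    m=cv2.morphologyEx(m,cv2.MORPH_OPEN,np.ones((3,3)))
    cs,_=cv2.findContours(m,cv2.RETR_EXTERNAL,cv2.CHAIN_APPROX_NONE)
    return [c for c in cs if cv2.contourArea(c)>60]
E
python3 - <<'E'
from h import *
for n in ("top","scene"):
    p=read_camera(n)
    for col,z in (("red",.078),("green",.1025)):
        for c in blobs(p,col):
            pts=np.array([ray(p,x[0],z)[:2] for x in c],np.float32)
            r=cv2.minAreaRect(pts*1000)
            if r[1][0]<15 or r[1][0]>130: continue
            print(n,col,np.round(r[0],1),np.round(r[1],1),round(r[2],1))
E
```

```text
top red [ 328.5 -150.6] [88.  77.9] 8.6
top red [339.9 206.4] [87.8 77.5] 4.8
top red [ 536.2 -241. ] [88.3 77.3] 2.0
top red [559.2 199.4] [77.5 88.2] 85.0
top red [570.4  18.2] [88.3 77.6] 4.8
top green [ 244.7 -163.7] [20.4 38.1] 9.5
top green [255.9 199.7] [21.1 36.2] 0.4
top green [ 451.9 -244.3] [39.2 20.7] 88.4
top green [474.8 206.9] [37.9 20.8] 88.4
top green [486.   11.4] [37.4 20.9] 88.7
scene red [561.9 201.7] [78.6 88.7] 85.1
scene red [573.3  20.1] [88.6 78.3] 5.6
scene red [342.6 208.8] [88.7 78.2] 4.8
scene red [ 539.  -239.4] [88.2 78.2] 2.7
scene red [ 331.2 -148.7] [88. 78.] 8.9
scene green [476.6 208.6] [37.9 21.3] 85.3
scene green [488.7  13.1] [20.2 36.6] 5.8
scene green [257.5 200.8] [19.  36.5] 7.7
```

>>> drive_tool(
  plan=[
    {"claw":1,"linear":[0,0,0],"angular":[0,0,7.35]},
    {"claw":1,"linear":[0,0,0],"angular":[0,0,7.35]},
    {"claw":1,"linear":[0,0,0],"angular":[0,0,7.35]},
    {"claw":1,"linear":[2,-4.5,0],"angular":[0,0,0]},
    {"claw":1,"linear":[2,-4.5,0],"angular":[0,0,0]},
    {"claw":1,"linear":[2,-4.5,0],"angular":[0,0,0]},
    {"claw":1,"linear":[2,-4.5,0],"angular":[0,0,0]},
    {"claw":1,"linear":[2,-4.5,0],"angular":[0,0,0]},
    {"claw":1,"linear":[2,-4.5,0],"angular":[0,0,0]},
    {"claw":1,"linear":[2,-4.5,0],"angular":[0,0,0]},
    {"claw":1,"linear":[2,-4.5,0],"angular":[0,0,0]},
  ],
  newtons=20,
)

```text
t: 2.17
tool_pos: [0.3858, -0.1947, 0.1867]
orientation: [3.141, -0.0, 0.001]
force: [0.7, -0.5, -0.6]
opening: 0.0002
```

>>> drive_tool(
  plan=[
    {"claw":1,"linear":[1.95,-4.4,0],"angular":[0,0,0]},
    {"claw":1,"linear":[1.95,-4.4,0],"angular":[0,0,0]},
    {"claw":1,"linear":[1.95,-4.4,0],"angular":[0,0,0]},
    {"claw":1,"linear":[1.95,-4.4,0],"angular":[0,0,0]},
    {"claw":1,"linear":[1.95,-4.4,0],"angular":[0,0,0]},
    {"claw":1,"linear":[1.95,-4.4,0],"angular":[0,0,0]},
    {"claw":1,"linear":[1.95,-4.4,0],"angular":[0,0,0]},
    {"claw":1,"linear":[1.95,-4.4,0],"angular":[0,0,0]},
    {"claw":1,"linear":[1.95,-4.4,0],"angular":[0,0,0]},
    {"claw":1,"linear":[0,0,0],"angular":[0,0,0]},
    {"claw":1,"linear":[0,0,0],"angular":[0,0,0]},
  ],
)

```text
t: 3.55
tool_pos: [0.5605, 0.1996, 0.1862]
orientation: [3.141, 0.001, -0.001]
force: [-0.0, -0.7, 1.2]
opening: 0.0005
```

>>> drive_tool(
  plan=[
    {"claw":1,"linear":[0,0,3],"angular":[0,0,0]},
    {"claw":1,"linear":[0,0,3],"angular":[0,0,0]},
    {"claw":1,"linear":[0,0,2],"angular":[0,0,0]},
    {"claw":1,"linear":[0,0,1.5],"angular":[0,0,0]},
    {"claw":1,"linear":[0,0,0.4],"angular":[0,0,0]},
    {"claw":1,"linear":[0,0,0],"angular":[0,0,0]},
    {"claw":1,"linear":[0,0,0],"angular":[0,0,0]},
  ],
)

```text
t: 4.42
tool_pos: [0.5616, 0.2001, 0.0886]
orientation: [-3.141, -0.0, -0.003]
force: [0.3, 0.8, -0.3]
opening: 0.0002
```

Run:
```python
from h import *
p=read_camera("scene");cv2.imwrite("pics/s1.png",cv2.resize(p["pixels"][180:360,260:500,::-1],None,fx=3,fy=3))
s=read_state();print(s["tool_pos"],s["force"])
```

```text
[0.56151487 0.20012182 0.08854111] [0.48072266 0.11180362 1.01338796]
```

View pics/s1.png

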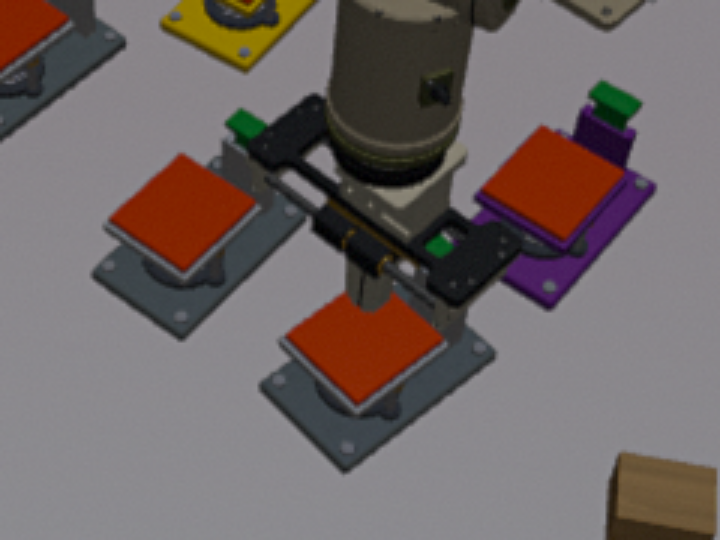

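The closed fingertips hang just above the middle of the left pad. I'll press about 1 cm.

>>> drive_tool(
  plan=[
    {"claw":1,"linear":[0,0,0.5],"angular":[0,0,0]},
    {"claw":1,"linear":[0,0,0.4],"angular":[0,0,0]},
    {"claw":1,"linear":[0,0,0.4],"angular":[0,0,0]},
    {"claw":1,"linear":[0,0,0.4],"angular":[0,0,0]},
    {"claw":1,"linear":[0,0,0.35],"angular":[0,0,0]},
    {"claw":1,"linear":[0,0,0],"angular":[0,0,0]},
    {"claw":1,"linear":[0,0,0],"angular":[0,0,0]},
    {"claw":1,"linear":[0,0,0],"angular":[0,0,0]},
  ],
)

```text
t: 5.48
tool_pos: [0.561, 0.1999, 0.0672]
orientation: [-3.141, 0.0, -0.001]
force: [0.0, 0.4, 0.8]
opening: 0.0005
```

Run:
```python
from h import *
for i in range(4):
    s=read_state();print(s["tool_pos"],s["force"]);p=read_camera("scene")
```

```text
[0.56099485 0.19989119 0.06722182] [0.02925673 0.41261364 0.76287125]
[0.56096186 0.19991059 0.06718994] [ 0.20204545  0.21399648 -0.02468343]
[0.56090171 0.19990281 0.06713202] [-0.22034099  0.27535961 -0.08851479]
[0.56087996 0.19991591 0.06711536] [ 0.53854303 -0.16530687 -0.02251732]
```

There's no force at z = 0.067, where the pad top should be 11 mm higher. I'll look before going further.

Run:
```python
from h import *
p=read_camera("scene");cv2.imwrite("pics/s2.png",cv2.resize(p["pixels"][240:340,330:440,::-1],None,fx=6,fy=6,interpolation=2))
w=read_camera("wrist");cv2.imwrite("pics/w2.png",w["pixels"][:,:,::-1]); s=read_state();print(s["joint_torque"],s["wrist_torque"],s["q"])
```

```text
[-4.63045581e-04 -5.70413232e+01 -4.65214562e+01 -5.25605094e-03
 -8.01447197e-02 -1.98392155e-05] [0.00402427 0.01465373 0.00051012] [2.56228290e-01 2.03498188e-01 1.62948505e+00 5.60431405e-06
 1.30856789e+00 1.82710289e+00]
```

View pics/s2.png

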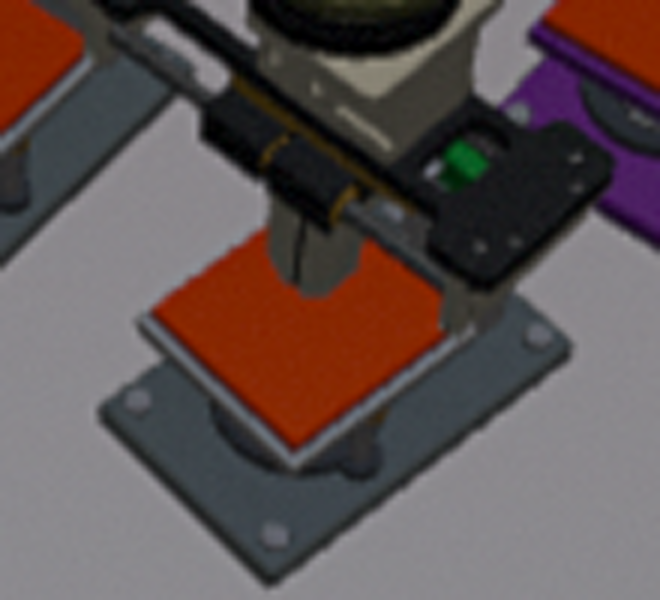

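View pics/w2.png

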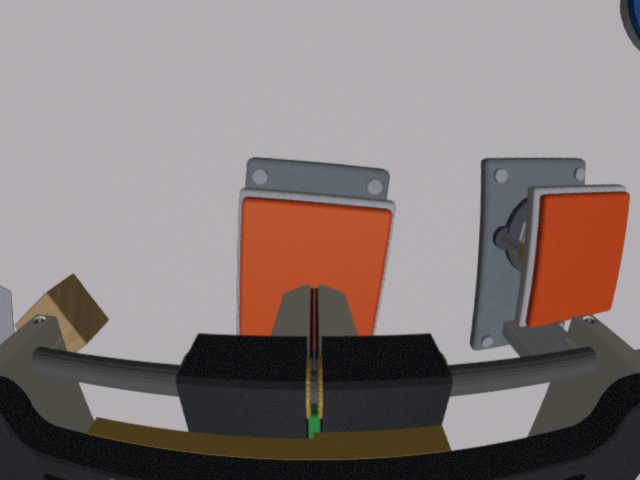

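Run:
```python
from h import *
def low(pix):
    out=[]
    for c in blobs({"pixels":pix},"red"):
        c=c[:,0]
        if len(c)<60 : continue
        out.append((c[c[:,1].argmax()].tolist(),c[c[:,0].argmin()].tolist(),c[c[:,0].argmax()].tolist()))
    return sorted(out)
a=cv2.imread("pics/scene0.png")[:,:,::-1].copy(); b=read_camera("scene")["pixels"]
for o in low(a):print("a",o)
for o in low(b):print("b",o)
# template shift of pad's lower left edge/plate and base
def sh(x,y,w,h):
    t=a[y:y+h,x:x+w].astype(np.float32);r=cv2.matchTemplate(b[y-10:y+h+10,x-10:x+w+10].astype(np.float32),t,cv2.TM_CCOEFF_NORMED)
    return np.array(cv2.minMaxLoc(r)[3])-10, r.max()
print("padcorner",sh(362,300,36,20),"base",sh(365,318,25,18),"midpad corner",sh(300,255,36,20))
```

```text
a ([256, 202], [240, 188], [280, 187])
a ([319, 268], [298, 251], [343, 248])
a ([341, 179], [321, 167], [359, 164])
a ([378, 313], [357, 290], [406, 293])
a ([446, 258], [422, 241], [466, 239])
b ([256, 202], [239, 188], [280, 187])
b ([319, 268], [298, 251], [343, 248])
b ([340, 179], [321, 167], [352, 171])
b ([378, 313], [357, 290], [402, 296])
b ([446, 258], [422, 241], [466, 239])
padcorner (array([0, 0]), np.float32(0.99800366)) base (array([0, 0]), np.float32(0.9985096)) midpad corner (array([0, 0]), np.float32(0.9983399))
```

Run:
```python
from h import *
p=read_camera("scene")
def proj(p,X):
    v=R.from_rotvec(p["attitude"]).inv().apply(np.array(X)-p["xyz"]);K=p["K"]
    return (K[0,2]+K[0,0]*v[0]/-v[2], K[1,2]+K[1,1]*-v[1]/-v[2])
for z in (.067,.078,.09,.1):
    u=proj(p,[.561,.2,z]);print(z,np.round(u,1),"in crop x6:",np.round((np.array(u)-[330,240])*6))
im=cv2.resize(p["pixels"][250:310,350:410,::-1],None,fx=10,fy=10,interpolation=0);cv2.imwrite("pics/s3.png",im)
```

```text
0.067 [380.5 293.7] in crop x6: [303. 322.]
0.078 [380.9 291. ] in crop x6: [305. 306.]
0.09 [381.3 288. ] in crop x6: [308. 288.]
0.1 [381.6 285.4] in crop x6: [310. 272.]
```

View pics/s3.png

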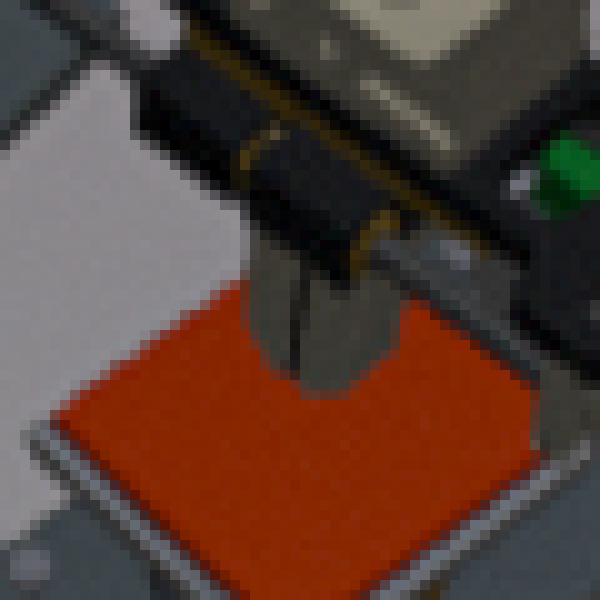

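The pad hasn't moved: its corner is at the same pixel, (378,313). The fingertip shows at (381,288), still above the red surface. So the closed fingertips sit higher than the reported TCP, and the zero force is real. I'll go down in small steps until there is contact.

>>> drive_tool(
  plan=[
    {"claw":1,"linear":[0,0,0.2],"angular":[0,0,0]},
    {"claw":1,"linear":[0,0,0.2],"angular":[0,0,0]},
    {"claw":1,"linear":[0,0,0],"angular":[0,0,0]},
    {"claw":1,"linear":[0,0,0],"angular":[0,0,0]},
  ],
)

```text
t: 6.38
tool_pos: [0.5608, 0.1999, 0.0629]
orientation: [-3.142, 0.0, 0.0]
force: [0.1, -0.8, 0.1]
opening: 0.0005
```

Run:
```python
from h import *
print(grasp_offset)
a=cv2.imread("pics/scene0.png")[:,:,::-1].copy(); b=read_camera("scene")["pixels"]
def sh(x,y,w,h):
    f=lambda i:cv2.cvtColor(i[y:y+h,x:x+w],cv2.COLOR_RGB2GRAY).astype(np.float32)
    return cv2.phaseCorrelate(f(a),f(b))
print("padcorner",sh(362,300,36,20)); s=read_state();print(s["tool_pos"],s["force"])
```

```text
0.0188
padcorner ((0.04630785218465405, -0.06780930037876054), 0.9625177747673459)
[0.56080683 0.19985151 0.06296638] [ 0.0923967  -0.27324633 -0.73560712]
```

>>> drive_tool(
  plan=[
    {"claw":1,"linear":[0,0,0.2],"angular":[0,0,0]},
    {"claw":1,"linear":[0,0,0.1],"angular":[0,0,0]},
    {"claw":1,"linear":[0,0,0],"angular":[0,0,0]},
  ],
)

```text
t: 6.8
tool_pos: [0.5606, 0.1998, 0.0597]
orientation: [3.141, -0.0, -0.001]
force: [-0.2, 0.4, -0.2]
opening: 0.0007
```

>>> drive_tool(
  plan=[
    {"claw":1,"linear":[0,0,0.2],"angular":[0,0,0]},
    {"claw":1,"linear":[0,0,0.1],"angular":[0,0,0]},
    {"claw":1,"linear":[0,0,0],"angular":[0,0,0]},
  ],
)

```text
t: 7.18
tool_pos: [0.5607, 0.1998, 0.0568]
orientation: [3.142, -0.0, -0.0]
force: [0.9, 0.0, -0.1]
opening: 0.0003
```

Run:
```python
from h import *
a=cv2.imread("pics/scene0.png")[:,:,::-1].copy(); b=read_camera("scene")["pixels"]
def sh(x,y,w,h):
    f=lambda i:cv2.cvtColor(i[y:y+h,x:x+w],cv2.COLOR_RGB2GRAY).astype(np.float32)
    return cv2.phaseCorrelate(f(a),f(b))
print("padcorner",sh(362,300,36,20))
im=cv2.resize(b[250:310,350:410,::-1],None,fx=10,fy=10,interpolation=0);cv2.imwrite("pics/s4.png",im)
w=read_camera("wrist");cv2.imwrite("pics/w4.png",w["pixels"][:,:,::-1]);print(w["xyz"],w["attitude"],w["K"])
```

```text
padcorner ((0.0314963448117247, 0.01742825444813967), 0.9548554552925957)
[0.64440543 0.20068686 0.25549632] [-0.23854988  0.2386646  -1.55744369] [[371.64829954   0.         313.87169028]
 [  0.         371.64829954 240.7685636 ]
 [  0.           0.           1.        ]]
```

View pics/s4.png

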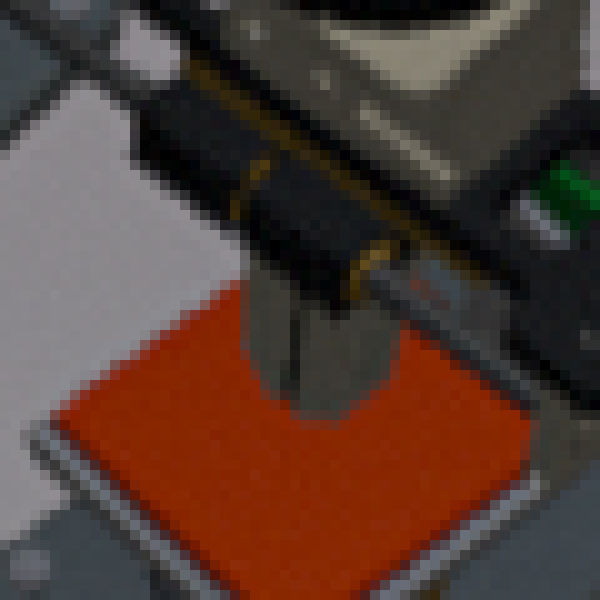

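View pics/w4.png

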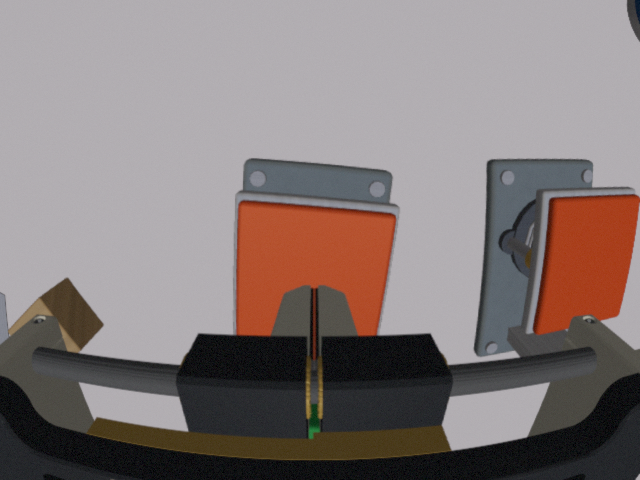

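Run:
```python
from h import *
p=read_camera("scene");w=read_camera("wrist")
def proj(p,X,fish=False):
    v=R.from_rotvec(p["attitude"]).inv().apply(np.array(X)-p["xyz"]);K=p["K"];a,b,c=v[0],-v[1],-v[2]
    if fish:
        r=np.hypot(a,b);th=np.arctan2(r,c);a,b,c=a/r*th,b/r*th,1
    return np.round([K[0,2]+K[0,0]*a/c, K[1,2]+K[1,1]*b/c],1)
for z in (.057,.065,.07,.078,.085,.09):
    print(z,"scene seam front",proj(p,[.568,.2,z]),"corner",proj(p,[.568,.2175,z]),"wrist seam",proj(w,[.568,.2,z],1))
# pad corners in wrist at z=.078, pose from estimate
c,s=np.cos(np.radians(-5)),np.sin(np.radians(-5))
for x,y in((45,40),(45,-40)):
    print(proj(w,[.5605+(c*x-s*y)/1e3,.2005+(s*x+c*y)/1e3,.078],1))
```

```text
0.057 scene seam front [378.1 298. ] corner [384.  302.6] wrist seam [315.1 264.4]
0.065 scene seam front [378.4 296.1] corner [384.3 300.7] wrist seam [315.2 269.6]
0.07 scene seam front [378.5 294.8] corner [384.4 299.5] wrist seam [315.2 273.1]
0.078 scene seam front [378.8 292.8] corner [384.7 297.5] wrist seam [315.2 278.9]
0.085 scene seam front [379.  291.1] corner [385.  295.7] wrist seam [315.3 284.4]
0.09 scene seam front [379.2 289.8] corner [385.2 294.5] wrist seam [315.3 288.6]
[241.4 201.9]
[401.8 215.8]
```

Both cameras put the fingertips at z ≈ 0.087: the seam's lower end is at (380,290) in the scene view and row 286 in the wrist view. That is about 30 mm above the reported TCP, so contact should come near a reported z of 0.048.

>>> drive_tool(
  plan=[
    {"claw":1,"linear":[0,0,0.3],"angular":[0,0,0]},
    {"claw":1,"linear":[0,0,0.3],"angular":[0,0,0]},
    {"claw":1,"linear":[0,0,0],"angular":[0,0,0]},
  ],
)

```text
t: 7.75
tool_pos: [0.5604, 0.1998, 0.0504]
orientation: [3.141, -0.0, -0.001]
force: [0.4, 0.3, 0.0]
opening: 0.0002
```

>>> drive_tool(
  plan=[
    {"claw":1,"linear":[0,0,0.2],"angular":[0,0,0]},
    {"claw":1,"linear":[0,0,0.2],"angular":[0,0,0]},
    {"claw":1,"linear":[0,0,0],"angular":[0,0,0]},
  ],
)

```text
t: 8.12
tool_pos: [0.5606, 0.1998, 0.0467]
orientation: [3.142, -0.0, -0.001]
force: [-0.2, -0.3, 0.2]
opening: 0.0006
```

>>> drive_tool(
  plan=[
    {"claw":1,"linear":[0,0,0.2],"angular":[0,0,0]},
    {"claw":1,"linear":[0,0,0],"angular":[0,0,0]},
    {"claw":1,"linear":[0,0,0],"angular":[0,0,0]},
  ],
)

```text
t: 8.5
tool_pos: [0.561, 0.1999, 0.0452]
orientation: [-3.141, 0.0, -0.001]
force: [0.2, -0.2, 2.9]
opening: 0.0003
```

Contact, at a reported z of about 0.0465. I'll press on in steps.

>>> drive_tool(
  plan=[
    {"claw":1,"linear":[0,0,0.2],"angular":[0,0,0]},
    {"claw":1,"linear":[0,0,0.2],"angular":[0,0,0]},
    {"claw":1,"linear":[0,0,0],"angular":[0,0,0]},
    {"claw":1,"linear":[0,0,0],"angular":[0,0,0]},
  ],
)

```text
t: 9.0
tool_pos: [0.561, 0.1999, 0.0414]
orientation: [-3.141, -0.0, -0.001]
force: [-1.6, -0.9, 6.3]
opening: 0.0004
```

>>> drive_tool(
  plan=[
    {"claw":1,"linear":[0,0,0.2],"angular":[0,0,0]},
    {"claw":1,"linear":[0,0,0.25],"angular":[0,0,0]},
    {"claw":1,"linear":[0,0,0],"angular":[0,0,0]},
    {"claw":1,"linear":[0,0,0],"angular":[0,0,0]},
    {"claw":1,"linear":[0,0,0],"angular":[0,0,0]},
  ],
)

```text
t: 9.62
tool_pos: [0.561, 0.1999, 0.0375]
orientation: [-3.142, -0.0, -0.001]
force: [-4.1, -1.8, 10.2]
opening: 0.0009
```

```bash
cat > m.py <<'E'
from h import *
F=[];T=[]
for i in range(6):
    s=read_state();F.append(s["force"]);T.append(s["tool_pos"]);p=read_camera("scene")
print(np.mean(F,0),np.mean(T,0))
cv2.imwrite("pics/last.png",p["pixels"][:,:,::-1])
a=cv2.imread("pics/scene0.png")[:,:,::-1].copy(); b=p["pixels"]
def sh(x,y,w,h):
    f=lambda i:cv2.cvtColor(i[y:y+h,x:x+w],cv2.COLOR_RGB2GRAY).astype(np.float32)
    return np.round(cv2.phaseCorrelate(f(a),f(b))[0],2)
print("L",sh(362,300,36,20),"M",sh(301,256,36,20),"R",sh(240,190,32,18))
E
python3 m.py
```

```text
[-3.97271281 -1.59350315 10.36573951] [0.56105495 0.19993361 0.03747214]
L [-0.05  1.17] M [-0.1   0.03] R [0.02 0.06]
```

Run:
```python
import cv2
b=cv2.imread("pics/last.png");a=cv2.imread("pics/scene0.png")
f=lambda i:cv2.resize(i[230:340,340:440],None,fx=4,fy=5,interpolation=0)
cv2.imwrite("pics/s5.png",cv2.hconcat([f(a),f(b)]))
```

```text
(no output)
```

View pics/s5.png

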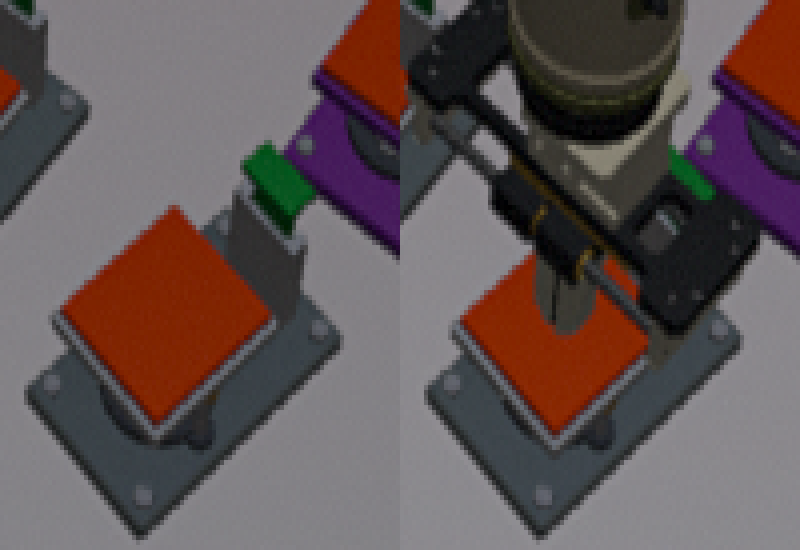

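The left pad is clearly down, by roughly 8 to 9 mm at 10.4 N vertical (1.1 to 1.2 N/mm), and the tag is still up. On to the middle pad.

>>> drive_tool(
  plan=[
    {"claw":1,"linear":[0,0,-1],"angular":[0,0,0]},
    {"claw":1,"linear":[0,0,-2.5],"angular":[0,0,0]},
    {"claw":1,"linear":[0,0,-2.5],"angular":[0,0,0]},
    {"claw":1,"linear":[0.2,3.6,0],"angular":[0,0,0]},
    {"claw":1,"linear":[0.2,3.6,0],"angular":[0,0,0]},
    {"claw":1,"linear":[0.2,3.6,0],"angular":[0,0,0]},
    {"claw":1,"linear":[0.2,3.6,0],"angular":[0,0,0]},
    {"claw":1,"linear":[0.3,3.7,0],"angular":[0,0,0]},
    {"claw":1,"linear":[0,0,0],"angular":[0,0,0]},
    {"claw":1,"linear":[0,0,2],"angular":[0,0,0]},
    {"claw":1,"linear":[0,0,2],"angular":[0,0,0]},
    {"claw":1,"linear":[0,0,0],"angular":[0,0,0]},
  ],
)

```text
t: 11.42
tool_pos: [0.5689, 0.02, 0.0527]
orientation: [-3.141, -0.002, 0.01]
force: [0.2, 0.2, 0.1]
opening: 0.0004
```

```bash
python3 m.py
python3 - <<'E'
import cv2
b=cv2.imread("pics/last.png")
cv2.imwrite("pics/s6.png",cv2.resize(b[180:340,260:480],None,fx=3.5,fy=3.5))
E
```

```text
[ 0.19822516 -0.10654626 -0.02819481] [0.5710663  0.0195059  0.05549306]
L [-0.02  0.02] M [-0.04  0.09] R [0.   0.02]
```

View pics/s6.png

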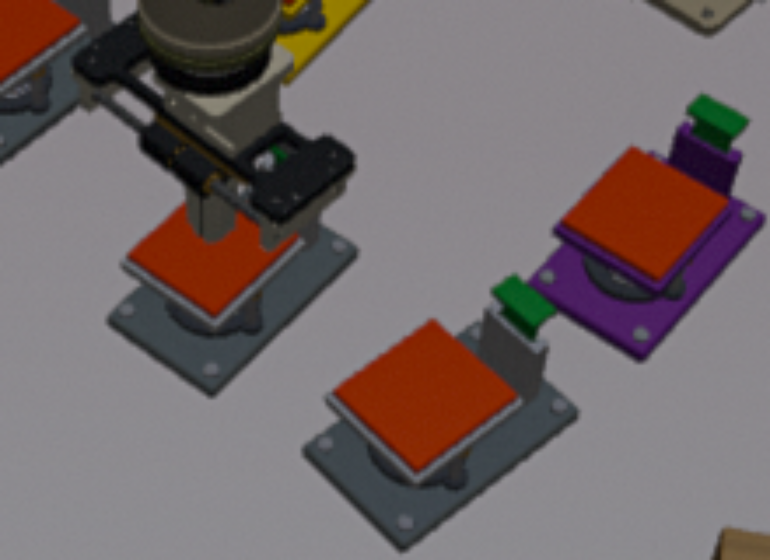

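The left pad has sprung back and its tag is still up. The tips are over the middle pad.

>>> drive_tool(
  plan=[
    {"claw":1,"linear":[0,0,0.3],"angular":[0,0,0]},
    {"claw":1,"linear":[0,0,0.3],"angular":[0,0,0]},
    {"claw":1,"linear":[0,0,0.25],"angular":[0,0,0]},
    {"claw":1,"linear":[0,0,0.2],"angular":[0,0,0]},
    {"claw":1,"linear":[0,0,0],"angular":[0,0,0]},
    {"claw":1,"linear":[0,0,0],"angular":[0,0,0]},
  ],
)

```text
t: 12.48
tool_pos: [0.5718, 0.0189, 0.046]
orientation: [-3.142, 0.0, -0.0]
force: [-0.0, 0.5, 0.0]
opening: 0.0002
```

>>> drive_tool(
  plan=[
    {"claw":1,"linear":[0,0,0.2],"angular":[0,0,0]},
    {"claw":1,"linear":[0,0,0.2],"angular":[0,0,0]},
    {"claw":1,"linear":[0,0,0],"angular":[0,0,0]},
    {"claw":1,"linear":[0,0,0],"angular":[0,0,0]},
  ],
)

```text
t: 12.98
tool_pos: [0.572, 0.0189, 0.0422]
orientation: [3.142, -0.0, 0.001]
force: [0.8, -0.0, 2.0]
opening: 0.0004
```

>>> drive_tool(
  plan=[
    {"claw":1,"linear":[0,0,0.2],"angular":[0,0,0]},
    {"claw":1,"linear":[0,0,0.2],"angular":[0,0,0]},
    {"claw":1,"linear":[0,0,0],"angular":[0,0,0]},
    {"claw":1,"linear":[0,0,0],"angular":[0,0,0]},
  ],
)

```text
t: 13.48
tool_pos: [0.572, 0.0189, 0.0382]
orientation: [-3.142, 0.0, -0.001]
force: [1.4, 0.6, 3.1]
opening: 0.0005
```

```bash
python3 m.py
```

```text
[1.32545517 0.17974026 3.25598867] [0.57200998 0.01885756 0.03813626]
L [-0.19 -0.01] M [0.5  0.82] R [0.06 0.12]
```

The middle pad looks soft. I'll go 1.5 mm further to be sure it passes 6 mm.

>>> drive_tool(
  plan=[
    {"claw":1,"linear":[0,0,0.15],"angular":[0,0,0]},
    {"claw":1,"linear":[0,0,0],"angular":[0,0,0]},
    {"claw":1,"linear":[0,0,0],"angular":[0,0,0]},
    {"claw":1,"linear":[0,0,0],"angular":[0,0,0]},
  ],
)

```text
t: 14.28
tool_pos: [0.572, 0.0189, 0.0366]
orientation: [3.142, -0.0, 0.001]
force: [3.1, -0.3, 4.5]
opening: 0.0004
```

```bash
python3 m.py
python3 - <<'E'
import cv2
b=cv2.imread("pics/last.png");a=cv2.imread("pics/scene0.png")
f=lambda i:cv2.resize(i[200:300,280:380],None,fx=4,fy=5,interpolation=0)
cv2.imwrite("pics/s7.png",cv2.hconcat([f(a),f(b)]))
E
```

```text
[ 2.49563305 -0.21233779  4.20933314] [0.57198834 0.01884562 0.03657067]
L [-0.13  0.03] M [0.17 1.54] R [ 0.06 -0.  ]
```

View pics/s7.png

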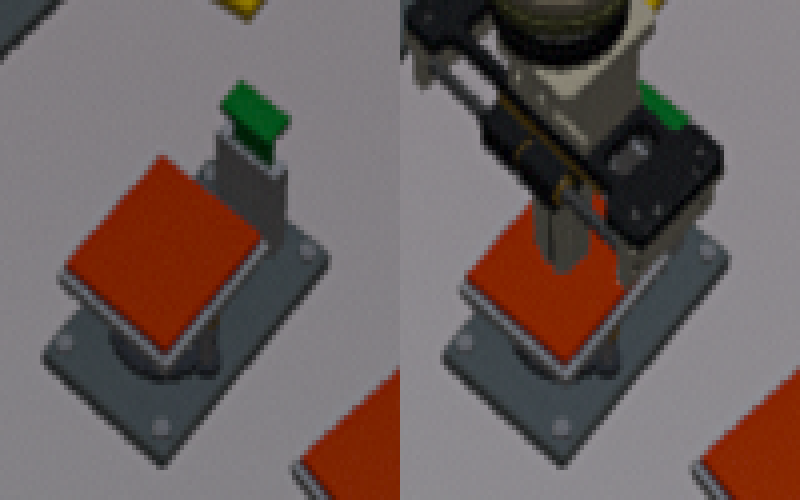

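The middle pad is visibly down, by about 8 to 9 mm at only 4.2 N. On to the right pad.

>>> drive_tool(
  plan=[
    {"claw":1,"linear":[0,0,-1],"angular":[0,0,0]},
    {"claw":1,"linear":[0,0,-2.5],"angular":[0,0,0]},
    {"claw":1,"linear":[0,0,-2.5],"angular":[0,0,0]},
    {"claw":1,"linear":[-0.5,4.3,0],"angular":[0,0,0]},
    {"claw":1,"linear":[-0.5,4.3,0],"angular":[0,0,0]},
    {"claw":1,"linear":[-0.6,4.3,0],"angular":[0,0,0]},
    {"claw":1,"linear":[-0.6,4.3,0],"angular":[0,0,0]},
    {"claw":1,"linear":[-0.6,4.3,0],"angular":[0,0,0]},
    {"claw":1,"linear":[-0.6,4.4,0],"angular":[0,0,0]},
    {"claw":1,"linear":[0,0,0],"angular":[0,0,0]},
    {"claw":1,"linear":[0,0,2.1],"angular":[0,0,0]},
    {"claw":1,"linear":[0,0,2.1],"angular":[0,0,0]},
  ],
)

```text
t: 16.08
tool_pos: [0.5373, -0.2389, 0.0537]
orientation: [-3.14, -0.0, 0.002]
force: [-0.3, 0.5, 0.2]
opening: 0.0003
```

>>> drive_tool(
  plan=[
    {"claw":1,"linear":[0,0,0],"angular":[0,0,0]},
    {"claw":1,"linear":[0,0,0],"angular":[0,0,0]},
  ],
)

```text
t: 16.32
tool_pos: [0.5379, -0.2395, 0.055]
orientation: [-3.141, -0.001, 0.0]
force: [0.1, -0.1, -0.2]
opening: 0.0007
```

```bash
python3 m.py
python3 - <<'E'
import cv2
b=cv2.imread("pics/last.png")
cv2.imwrite("pics/s8.png",cv2.resize(b[120:300,190:410],None,fx=3.3,fy=3.3))
E
```

```text
[0.06482055 0.04171801 0.24353067] [ 0.53834681 -0.24004851  0.0554889 ]
L [0.05 0.01] M [-0.12  0.19] R [0.07 0.03]
```

View pics/s8.png

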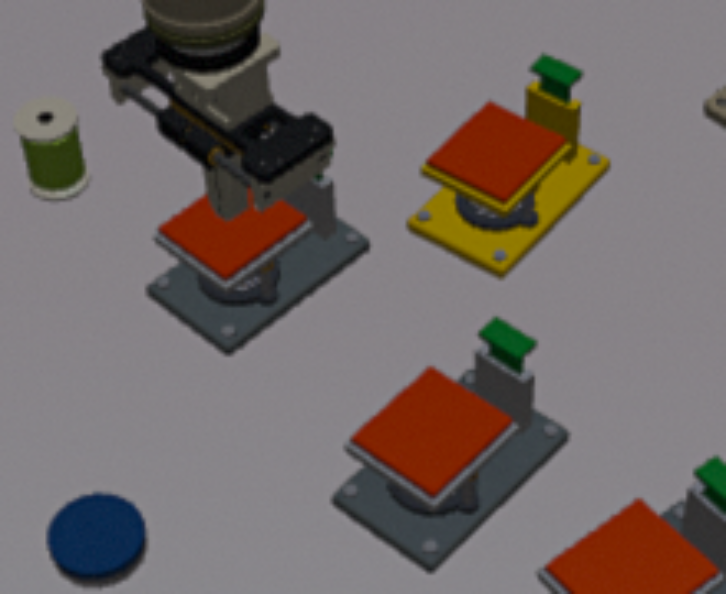

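The middle pad and its tag are up again. The tips hang over the right pad, clear of the spool.

>>> drive_tool(
  plan=[
    {"claw":1,"linear":[0,0,0.3],"angular":[0,0,0]},
    {"claw":1,"linear":[0,0,0.3],"angular":[0,0,0]},
    {"claw":1,"linear":[0,0,0.25],"angular":[0,0,0]},
    {"claw":1,"linear":[0,0,0.2],"angular":[0,0,0]},
    {"claw":1,"linear":[0,0,0],"angular":[0,0,0]},
    {"claw":1,"linear":[0,0,0],"angular":[0,0,0]},
  ],
)

```text
t: 17.38
tool_pos: [0.5376, -0.2401, 0.0441]
orientation: [-3.141, 0.0, 0.001]
force: [-3.2, 1.4, 3.5]
opening: 0.0005
```

>>> drive_tool(
  plan=[
    {"claw":1,"linear":[0,0,0.2],"angular":[0,0,0]},
    {"claw":1,"linear":[0,0,0.2],"angular":[0,0,0]},
    {"claw":1,"linear":[0,0,0],"angular":[0,0,0]},
    {"claw":1,"linear":[0,0,0],"angular":[0,0,0]},
  ],
)

```text
t: 17.88
tool_pos: [0.5378, -0.2402, 0.0406]
orientation: [3.141, 0.0, 0.0]
force: [-5.1, 1.5, 9.0]
opening: 0.0005
```

>>> drive_tool(
  plan=[
    {"claw":1,"linear":[0,0,0.2],"angular":[0,0,0]},
    {"claw":1,"linear":[0,0,0.3],"angular":[0,0,0]},
    {"claw":1,"linear":[0,0,0],"angular":[0,0,0]},
    {"claw":1,"linear":[0,0,0],"angular":[0,0,0]},
  ],
)

```text
t: 18.38
tool_pos: [0.5378, -0.2402, 0.0363]
orientation: [3.141, 0.0, 0.0]
force: [-7.6, 3.7, 14.5]
opening: 0.0005
```

```bash
python3 m.py
python3 - <<'E'
import cv2
b=cv2.imread("pics/last.png");a=cv2.imread("pics/scene0.png")
f=lambda i:cv2.resize(i[140:240,220:320],None,fx=4,fy=5,interpolation=0)
cv2.imwrite("pics/s9.png",cv2.hconcat([f(a),f(b)]))
E
```

```text
[-7.7129914   3.63995887 14.30442479] [ 0.5378438  -0.24018297  0.03628264]
L [ 0.01 -0.03] M [0.01 0.05] R [-0.73  2.28]
```

View pics/s9.png

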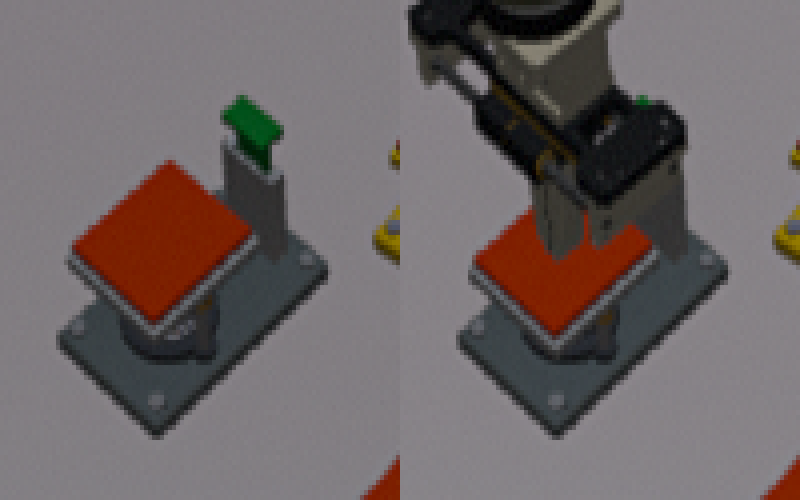

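The right pad takes 14.3 N at about 9 mm, so it is stiff. Comparing vertical forces at similar depth, left took 10.4 N, middle 4.2 N and right 14.3 N, so the middle platen is the tired one. Now to its tag at (0.4873, 0.012).

>>> drive_tool(
  plan=[
    {"claw":1,"linear":[0,0,-1],"angular":[0,0,0]},
    {"claw":1,"linear":[0,0,-2.5],"angular":[0,0,0]},
    {"claw":1,"linear":[0,0,-3.5],"angular":[0,0,0]},
    {"claw":1,"linear":[-0.8,-4.2,0],"angular":[0,0,0]},
    {"claw":1,"linear":[-0.8,-4.2,0],"angular":[0,0,0]},
    {"claw":1,"linear":[-0.8,-4.2,0],"angular":[0,0,0]},
    {"claw":1,"linear":[-0.8,-4.2,0],"angular":[0,0,0]},
    {"claw":1,"linear":[-0.9,-4.2,0],"angular":[0,0,0]},
    {"claw":1,"linear":[-0.9,-4.2,0],"angular":[0,0,0]},
    {"claw":1,"linear":[0,0,0],"angular":[0,0,0]},
    {"claw":1,"linear":[0,0,2],"angular":[0,0,0]},
    {"claw":1,"linear":[0,0,0],"angular":[0,0,0]},
  ],
)

```text
t: 20.18
tool_pos: [0.4867, 0.0113, 0.0833]
orientation: [-3.142, 0.001, 0.004]
force: [0.0, 0.3, -0.3]
opening: 0.0005
```

```bash
python3 m.py
python3 - <<'E'
from h import *
b=cv2.imread("pics/last.png")
cv2.imwrite("pics/s10.png",cv2.resize(b[120:300,220:480],None,fx=3,fy=3))
w=read_camera("wrist");cv2.imwrite("pics/w10.png",w["pixels"][:,:,::-1])
E
```

```text
[-0.03162848  0.10830894 -0.07849098] [0.48780714 0.01129558 0.08491145]
L [ 0.02 -0.02] M [ 0.02 -0.04] R [0.05 0.02]
```

View pics/s10.png

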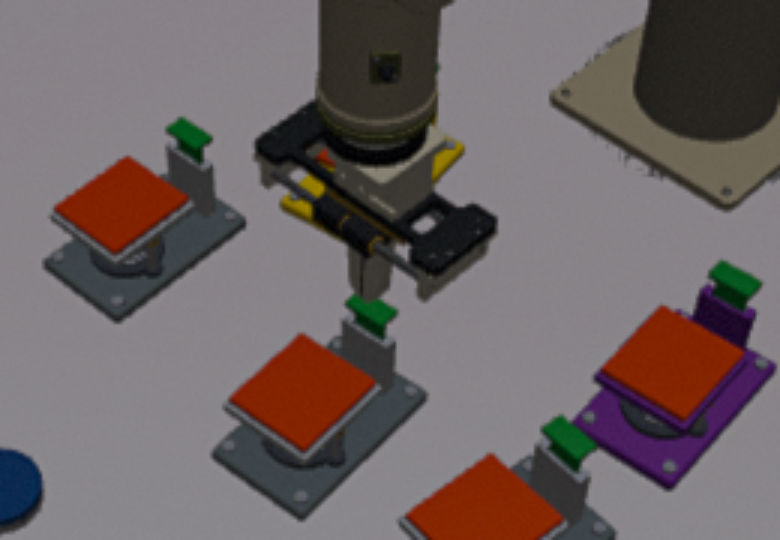

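View pics/w10.png

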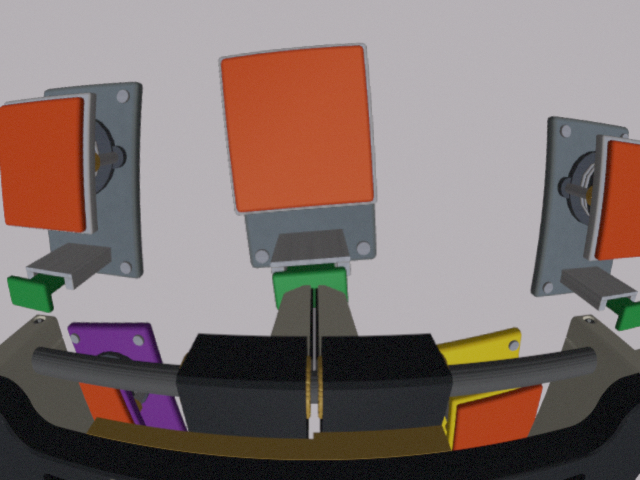

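All three tags are still up, and the tip is right over the middle tag: (313,285) in the wrist view, with the tab spanning columns 273 to 348. Going down.

>>> drive_tool(
  plan=[
    {"claw":1,"linear":[0,0,0.5],"angular":[0,0,0]},
    {"claw":1,"linear":[0,0,0.5],"angular":[0,0,0]},
    {"claw":1,"linear":[0,0,0.4],"angular":[0,0,0]},
    {"claw":1,"linear":[0,0,0.3],"angular":[0,0,0]},
    {"claw":1,"linear":[0,0,0.3],"angular":[0,0,0]},
    {"claw":1,"linear":[0,0,0],"angular":[0,0,0]},
  ],
)

```text
t: 21.28
tool_pos: [0.4877, 0.0119, 0.0647]
orientation: [-3.142, 0.0, 0.0]
force: [-0.6, 0.1, 0.2]
opening: 0.0004
```

>>> drive_tool(
  plan=[
    {"claw":1,"linear":[0,0,0.3],"angular":[0,0,0]},
    {"claw":1,"linear":[0,0,0.3],"angular":[0,0,0]},
    {"claw":1,"linear":[0,0,0],"angular":[0,0,0]},
  ],
)

```text
t: 21.65
tool_pos: [0.4877, 0.0118, 0.0587]
orientation: [3.142, -0.0, -0.0]
force: [-0.1, 0.2, -0.3]
opening: 0.0006
```

>>> drive_tool(
  plan=[
    {"claw":1,"linear":[0,0,0.3],"angular":[0,0,0]},
    {"claw":1,"linear":[0,0,0.2],"angular":[0,0,0]},
    {"claw":1,"linear":[0,0,0],"angular":[0,0,0]},
  ],
)

```text
t: 22.02
tool_pos: [0.4876, 0.0119, 0.0536]
orientation: [-3.142, 0.0, 0.0]
force: [0.2, -0.0, -0.7]
opening: 0.0005
```

```bash
python3 m.py
python3 - <<'E'
from h import *
b=cv2.imread("pics/last.png")
cv2.imwrite("pics/s11.png",cv2.resize(b[180:300,270:430],None,fx=5,fy=5))
E
```

```text
[ 0.17614387  0.20921358 -0.17023883] [0.48761216 0.01188278 0.05372522]
L [-0.05 -0.09] M [-0.09  0.03] R [ 0.11 -0.07]
```

View pics/s11.png

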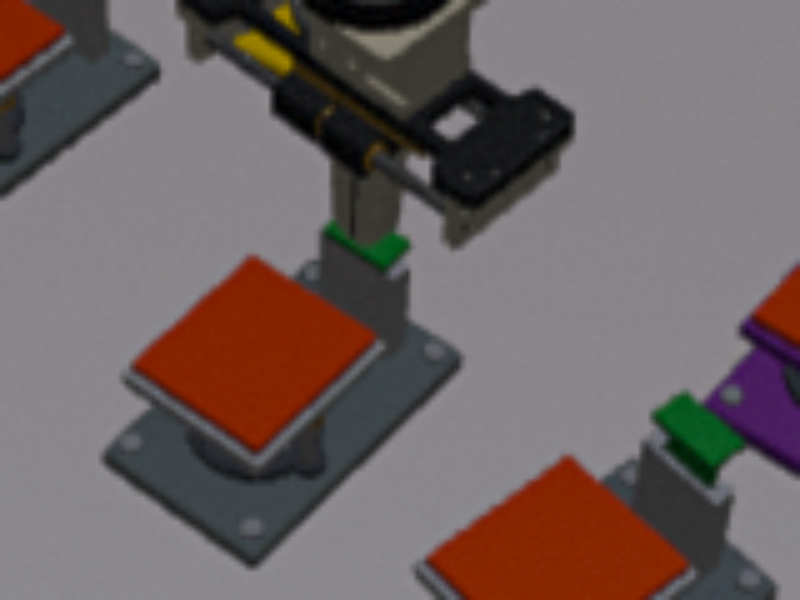

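The tag is most of the way down. The force reading seems to ignore the ~2.5 N of friction, so I'll press on to the stop.

>>> drive_tool(
  plan=[
    {"claw":1,"linear":[0,0,0.15],"angular":[0,0,0]},
    {"claw":1,"linear":[0,0,0],"angular":[0,0,0]},
  ],
)

```text
t: 22.58
tool_pos: [0.4879, 0.0119, 0.0524]
orientation: [3.142, -0.0, 0.0]
force: [-0.4, -0.0, 0.1]
opening: 0.0004
```

>>> drive_tool(
  plan=[
    {"claw":1,"linear":[0,0,0.1],"angular":[0,0,0]},
    {"claw":1,"linear":[0,0,0],"angular":[0,0,0]},
  ],
)

```text
t: 22.82
tool_pos: [0.4879, 0.0119, 0.052]
orientation: [3.142, 0.0, 0.0]
force: [-2.5, 1.4, 6.4]
opening: -0.0
```

>>> drive_tool(
  plan=[
    {"claw":1,"linear":[0,0,0.05],"angular":[0,0,0]},
    {"claw":1,"linear":[0,0,0],"angular":[0,0,0]},
    {"claw":1,"linear":[0,0,0],"angular":[0,0,0]},
  ],
)

```text
t: 23.2
tool_pos: [0.488, 0.0119, 0.052]
orientation: [3.142, 0.0, 0.0]
force: [-5.9, 0.0, 10.8]
opening: 0.0003
```

>>> drive_tool(
  plan=[
    {"claw":1,"linear":[0,0,-0.5],"angular":[0,0,0]},
    {"claw":1,"linear":[0,0,-2.5],"angular":[0,0,0]},
    {"claw":1,"linear":[0,0,-4],"angular":[0,0,0]},
    {"claw":1,"linear":[-3,0,-4],"angular":[0,0,0]},
    {"claw":1,"linear":[-3,0,-3],"angular":[0,0,0]},
    {"claw":1,"linear":[0,0,0],"angular":[0,0,0]},
    {"claw":1,"linear":[0,0,0],"angular":[0,0,0]},
  ],
)

```text
t: 24.08
tool_pos: [0.4279, 0.0118, 0.1903]
orientation: [-3.142, 0.0, -0.0]
force: [0.2, -0.4, -0.7]
opening: 0.0004
```

```bash
python3 m.py
python3 - <<'E'
from h import *
b=cv2.imread("pics/last.png")
cv2.imwrite("pics/s12.png",cv2.resize(b[120:380,190:520],None,fx=2.3,fy=2.3))
for n in ("scene","top"):
    p=read_camera(n)
    for l in ("wood_block_mid","thread_spool_mid","pin_tin_mid"):
        print(n,l,[(np.round(d["at"],3).tolist(),round(d["p"],2)) for d in search_frame(p,l)[:1]])
a=cv2.imread("pics/scene0.png");
E
```

```text
[ 0.20203642 -0.18504253 -0.37276704] [0.42752009 0.01189925 0.18966515]
L [-0.13 -0.04] M [-0.15  0.13] R [0.03 0.05]
scene wood_block_mid [([0.5, 0.434, 0.044], 0.96)]
scene thread_spool_mid [([0.574, -0.436, 0.056], 0.9)]
scene pin_tin_mid [([0.787, -0.11, 0.023], 0.8)]
top wood_block_mid [([0.486, 0.425, 0.047], 0.58)]
top thread_spool_mid [([0.558, -0.445, 0.072], 0.56)]
top pin_tin_mid [([0.601, 0.014, 0.078], 0.68)]
```

View pics/s12.png

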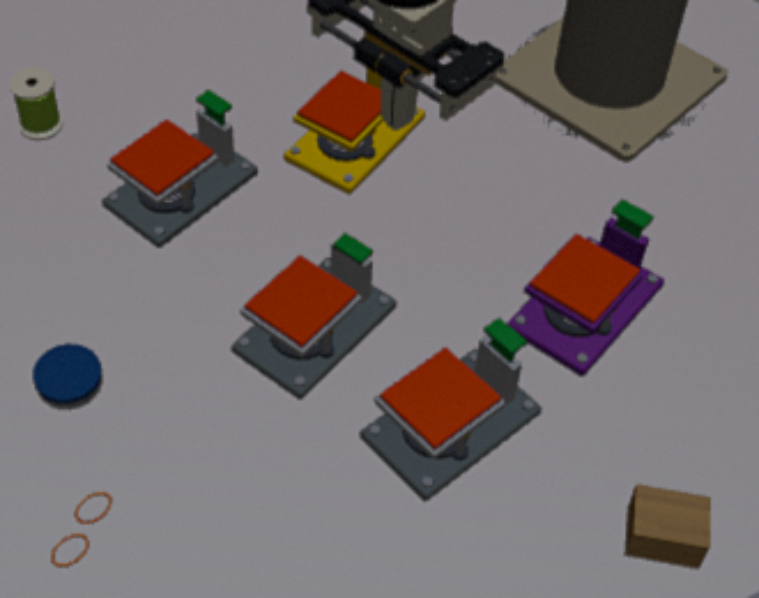

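The middle tag now sits on its holder, at (352,248) in the crop. The other two tags stand up, all pads are up, and the loose items haven't moved. Handing in.

```bash
python3 -c "
from plant import *
print(close_job())"
```

```text
the job is handed in; nothing more can be done
None
```

The middle platen has the tired spring. I pushed its green tag down to the stop and handed the job in at about 25 s of the 58 s allowed; no verdict was reported.

| Pad (in the order pressed) | Vertical force at roughly 9 mm down |
|---|---|
| Left | 10.4 N |
| Middle | 4.2 N |
| Right | 14.3 N |

**Tag:** the force on the middle tag rose to 10.8 N with no further movement. The last scene picture shows it sitting on its holder.

**Everything else:** the same picture shows the other two tags up, all three pads back up and the gripper clear. The block, spool and tin were found within a few millimetres of where they started.

**Checks that disagreed:**
- **Fingertip height:** with the gripper shut, the fingertips were about 30 mm higher than the reported tool position. I found this when the first press met nothing, and set the depths from contact and the pictures instead.
- **Force readings:** forces under about 3 N seemed to read as zero, and there was an unexplained sideways force while pressing. The table values are therefore approximate, but the gap between the middle pad and the others is large.
- **Tin in the top view:** in the final check the network mistook the middle pad for the tin. The scene view puts the tin where it was.

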